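Check the dish and start the disinfecting bath

ROBOT

A 6-joint arm with a two-finger parallel gripper is mounted at the origin on the work surface. World frame = base frame: x ahead of the robot, y to its left, z up, the work surface at z = 0. Lengths are in mm, angles in rad, forces in N, time in s.
With the tool pointing down it reaches from about 325 to 750 mm from the base axis. Payload 7.6 kg.
Tool frame: the origin (TCP) lies midway between the tips of the shut fingers; the grasp point (between the pads) lies 19 mm behind it; z points along the fingers, y is the line along which they close (so a half turn about z gives the same grasp; the last joint's range is limited). The gripper opens to 85 mm and grips with 20 to 120 N. Pads are 22 mm wide; open, the fingers measure 114 mm over their backs; the gripper's body (76 mm by 85 mm) begins 54 mm behind the grasp point. The pads swing forward as they close: fully open they stand 13 mm farther back than shut.
Start: joints at [1.114, 0.052, 1.401, -0, 1.689, -0.07], TCP at [198.03, 486.241, 231.323] pointing down, gripper open.
Joint ranges: [-2.9, 2.9], [-0.91, 2.17], [0.12, 2.37], [-1.06, 4.2], [0.26, 2.73], [-2.93, 2.93]. Speed limits (rad/s): [2.57, 2.57, 3.01, 3.14, 3.14, 3.14].

INTERFACE

Orientations are given as a unit quaternion [x, y, z, w].
In Python, from plant import r gives the robot as it stands. The module is installed in compiled form; this text tells all that it offers.
- The arm moves only by the tool apply_moves, never from a script. Its argument "deltas" is text: rows parted by semicolons, each of 7 numbers parted by spaces: the shift along the tool's x, y, z in units of 250 mm (1.0 is 250 mm), then the turn, a rotation vector about the tool's x, y, z in units of 90 degrees (1.0 is 90 degrees), then the opening, from 0 (shut) to 1 (fully open). In form: x y z ax ay az grip; .... A call has 1 to 10 rows; each row is the pose to reach, as a shift and turn from the pose commanded when the call began, along the tool's axes at that moment; what a row does not reach only later rows make up. A row lasts 1/10 s, in which the tool goes at most 50 mm and 8.59 degrees, less where a joint would pass 70% of its speed; a pose out of reach is approached as far as the arm can. A call with a number of a shift or a turn outside -1 to 1 is refused whole. A call with a gripper value outside its range is refused whole. The fingers move at their own pace and stop on an object; "force" is the grip in N (left out, the last holds). Time passes only in rows, so rows that repeat a pose let the fingers close. It gives the time, the measured TCP pose, the force, the opening and the grip force at its end, in the units of the state.
- r.observe(): the state, without advancing time (a new reading comes with each control period).
- r.snapshot(name): name is "scene" or "top" or "wrist"; returns a dict with "frame" (420x560x3 uint8, red, green, blue), "mtx" (3x3 intrinsics, pixels), "eye" and "orientation" of the camera in the world; the wrist camera has in their place "hand_eye" (4x4, takes a point from camera to tool coordinates, whose origin is the TCP and whose axes are the flange's). Camera axes: x right, y down, z forward; pixel columns grow to the right and rows downward; lengths in mm; the calibration is good to about 2 mm. A picture is of the moment at which its call begins: read the wrist's pose just before it. There is no depth.
- r.job_done(): hands the job in; it is judged then, once.
Trained networks look in a picture, given as the dict that the camera call returned (one of the last four; its "shot" number tells which), for a name from the list of things; names that differ only in an ending like _2 or _b are one class to them, and where a whole thing is asked for, a point or a joint stands for the part that bears it (a point fixed in the world has none). Each returns a list of dicts, best first, with "p" (0 to 1); they miss things now and then, are a little off and sometimes report something else, mostly with a low value. They report only what shows in the picture. A call takes as long as a camera call. They do not tell look-alikes from the thing itself.
- r.recognise(target, picture): "box" ([left, top, width, height] in pixels, round what is visible of it).
- r.masks_of(target, picture): "region" (420x560 bool, what is visible of it) and "box" ([left, top, width, height] in pixels, round what is visible of it).
- r.mark_of(target, picture): "centre" ([column, row] in pixels: a listed point, or the origin of a listed thing).
The state is a dict: "time_s": time; "q": joint angles; "qvel": joint speeds; "joint_efforts": joint torques, N m; "tool_pos": TCP position; "tool_rot": TCP orientation; "wrist_force": force on the tool from outside, world axes, zero at the start; "moment": the same for the moment, N m; "finger_gap": finger opening in mm; "grip_force": force on a finger pad.
Only numpy, scipy, OpenCV 4.12 (cv2) and the standard library are available. Lean on these libraries where they do the work, as an engineer would, in place of code of your own. Each camera call takes 0.05 s, during which the arm holds its last target. There are 200 camera calls.

TASK

Hold the closed round dish up level over the viewing lamp, at the height of the lamp's pointer, and keep it still there for at least two seconds. Then put it in the basin of the disinfecting bath, along with the slide carrier, which has to be pulled straight up out of its snap-in dock, and whichever of the square staining jar, slide mailer, tube rack and forceps are out on the bench; the carrier and the others may also go in before the dish. When everything is lying in the basin press the start button on the bath's panel, and leave all the other things on the bench where they stand.

Things in the scene. Friction and masses are not known exactly. Their poses are not given: they have to be found in the camera images.
- bath: Disinfecting bath (dry), fixed, place and yaw vary: grey body, open steel basin. Origin on the bench under the basin's middle, z up. Basin inside 170 (x) by 280 (y); floor 45 above the bench, rim 100; walls 10 thick. A grey panel 60 wide, 85 high adjoins the -y side (middle at y = -180) and carries the start button.
- start_top (a point): Middle of the top face of the white start button, a round push button 32 in diameter on the bath's panel, pressed straight down; travel 6, about 4 N for full travel.
- start (a joint): Travel of the start button in m: 0 up, 0.006 fully down; springs back. Counts as pressed beyond 0.004 for 0.1 s.
- view_mark (a point): The viewing mark, where the dish is to be held: the point in the air over the middle of the lamp's lit disc, 210 above the bench, the height of the black pointer.
- lamp: Viewing lamp, fixed, its place varies: white disc base 90 in diameter, 24 high, with a round lit disc. Origin on the bench under the disc's middle. A steel post 12 thick and 220 high stands 98 along +x (away from the robot); the black pointer runs from it towards the viewing mark and ends 69 short of it.
- dish: Closed glass dish with a clear lid and a red-brown layer inside, a disc 60 in diameter and 16 high, about 50 g. Origin at the centre of its underside, z up through the lid.
- dock: Fixed grey dock that holds the slide carrier, 50 along its x, 130 along its y, floor 8 thick; side guides reach 40 and end posts 47 above the bench. Origin on the bench under its middle. Place and yaw vary.
- carrier: Steel slide carrier full of slides, 140 g: frame 28 (x) by 80 (y) by 50 high, a ridge on each end; flat grip tab on top, 10 thick (x), 44 wide (y), 50 to 84 above its underside. Origin: centre of underside. Starts in the dock, axes along the dock's, on its 8 mm floor; sprung balls catch the ridges: pull straight up with 10 to 15 N, it must rise 45 to clear.
- jar: Staining jar: square glass body 48 by 48 and 56 high with a round black lid 48 in diameter, 72 high in all, about 130 g. Origin at the centre of its underside, z up. May be absent.
- mailer: Slide mailer: closed flat grey plastic box with a thin black seam 85 (x) by 32 (y) by 20 high, about 50 g. Origin at the centre of its underside. May be absent.
- rack: Empty white tube rack, 90 (x) by 36 (y) by 45 high, four round openings on top, about 80 g; handle it as a solid block. Origin at the centre of its underside. May be absent.
- forceps: Steel forceps lying flat, 140 long (x, tips to +x), 14 wide (y), 10 high, about 50 g; the arms do not flex, handle them as a solid bar. Origin at the centre of the underside. May be absent.
- objective: Bystander: steel objective lens standing upright, 32 in diameter, 52 high. Leave it. Origin at the centre of its underside.
- dropper: Bystander: small white dropper bottle, 28 in diameter, 66 high. Leave it. Origin at the centre of its underside.
There are look-alikes about, which are no part of the job. There is more than one size of the carrier; the job needs the smaller.

How it is judged (in metres and radians):
On the way, in this order (a step that is already met when the one before it is completed fails the run):
1. the dish is held level and still at the viewing mark for 2 s (distance between dish and view_mark below 0.03 m and angle between dish's own z axis and vertical below 0.2 rad and linear speed of dish below 0.04 m/s), for 1.9 s.
2. with the dish, the carrier and every other used item that is present in the basin, the start button is pressed (x of dish in the frame of bath between -0.085 and 0.085 m and y of dish in the frame of bath between -0.14 and 0.14 m and z of dish in the frame of bath between 0.03 and 0.1 m and x of carrier in the frame of bath between -0.085 and 0.085 m and y of carrier in the frame of bath between -0.14 and 0.14 m and z of carrier in the frame of bath between 0.03 and 0.1 m and x of jar in the frame of bath between -0.085 and 0.085 m and y of jar in the frame of bath between -0.14 and 0.14 m and z of jar in the frame of bath between 0.03 and 0.1 m and x of mailer in the frame of bath between -0.085 and 0.085 m and y of mailer in the frame of bath between -0.14 and 0.14 m and z of mailer in the frame of bath between 0.03 and 0.1 m and x of rack in the frame of bath between -0.085 and 0.085 m and y of rack in the frame of bath between -0.14 and 0.14 m and z of rack in the frame of bath between 0.03 and 0.1 m and x of forceps in the frame of bath between -0.085 and 0.085 m and y of forceps in the frame of bath between -0.14 and 0.14 m and z of forceps in the frame of bath between 0.03 and 0.1 m and value of joint start above 0.004 m), for 0.1 s.
At the end, for the whole second after the job is handed in: Dish, carrier and every jar, mailer, rack and forceps present lie at rest (under 0.03 m/s) in the basin: each origin inside the 170 x 280 mm basin, between 30 and 100 mm above the bath's foot (below the rim); the start button is up again (x of dish in the frame of bath between -0.085 and 0.085 m and y of dish in the frame of bath between -0.14 and 0.14 m and z of dish in the frame of bath between 0.03 and 0.1 m and x of carrier in the frame of bath between -0.085 and 0.085 m and y of carrier in the frame of bath between -0.14 and 0.14 m and z of carrier in the frame of bath between 0.03 and 0.1 m and x of jar in the frame of bath between -0.085 and 0.085 m and y of jar in the frame of bath between -0.14 and 0.14 m and z of jar in the frame of bath between 0.03 and 0.1 m and x of mailer in the frame of bath between -0.085 and 0.085 m and y of mailer in the frame of bath between -0.14 and 0.14 m and z of mailer in the frame of bath between 0.03 and 0.1 m and x of rack in the frame of bath between -0.085 and 0.085 m and y of rack in the frame of bath between -0.14 and 0.14 m and z of rack in the frame of bath between 0.03 and 0.1 m and x of forceps in the frame of bath between -0.085 and 0.085 m and y of forceps in the frame of bath between -0.14 and 0.14 m and z of forceps in the frame of bath between 0.03 and 0.1 m and linear speed of each of dish, carrier, jar, mailer, rack, forceps below 0.03 m/s and value of joint start below 0.002 m); the robot touches nothing.
It fails at once if the steel objective lens is moved more than 50 mm (distance of objective from where it was at the start of the episode above 0.05 m).
It fails at once if the dropper bottle is moved more than 50 mm (distance of dropper from where it was at the start of the episode above 0.05 m).
Of jar, mailer, rack, forceps only 2 to 4 are there at a start; the rules pass over those that are not, and their reading is None.
At some moment in a run one of dish, jar, mailer, rack, forceps may be knocked a few centimetres aside while the robot is not near it.
Once in a run the grip may slacken for a moment while it holds something.
It also fails if it takes over 210 s, if anything falls off the work surface, if the arm or the gripper's body presses on something with over 40 N, if the wrist force passes 120 N, or if a joint passes its speed limit or range.

## Working session

There is one attempt and no reset: what is moved stays moved. The work goes in short steps, Python scripts to look and compute and a tool call to move; the robot and the scene stay as the last step left them, time stands still between calls to the robot, and variables do not carry over. Pictures are saved under pics/ and viewed, at most 20 in all, crops included, and the job is handed in when it is done.

Besides the shell and the picture viewer there is one more tool, called after "Emit:" as name(argument=value, ...) on one line, values as JSON. apply_moves: Moves the arm, as the interface text tells. Its arguments: {"type":"object","properties":{"deltas":{"type":"string"},"force":{"type":"number"}},"required":["deltas"]}

```bash
mkdir -p pics; cat > h.py <<'E'
import numpy as np, cv2
from scipy.spatial.transform import Rotation as R
from plant import r
def cam(p,st=None):
    if 'eye' in p:
        o=np.array(p['orientation'],float)
        M=R.from_quat(o).as_matrix() if o.size==4 else o
        return np.array(p['eye'],float),M
    H=np.array(p['hand_eye']);T=np.eye(4);T[:3,:3]=R.from_quat(st['tool_rot']).as_matrix();T[:3,3]=st['tool_pos']
    T=T@H
    return T[:3,3],T[:3,:3]
def onz(p,uv,z,st=None):
    e,M=cam(p,st);d=M@np.linalg.solve(np.array(p['mtx']),[uv[0],uv[1],1]);return e+d*(z-e[2])/d[2]
def proj(p,X,st=None):
    e,M=cam(p,st);c=np.array(p['mtx'])@(M.T@(np.array(X)-e));return c[:2]/c[2]
def save(n,im):cv2.imwrite('pics/'+n,cv2.cvtColor(im,cv2.COLOR_RGB2BGR))
def delta(pos,yaw_turn=0):
    s=r.observe();M=R.from_quat(s['tool_rot']).as_matrix();return np.round(M.T@(np.array(pos)-s['tool_pos'])/250,4)
E
python3 - <<'E'
from h import *
s=r.observe();print(s['tool_pos'],s['tool_rot'],R.from_quat(s['tool_rot']).as_matrix().round(3))
for n in('scene','top'):
    p=r.snapshot(n);save(n+'0.png',p['frame']);e,M=cam(p);print(n,e,M.round(3).tolist(),np.array(p['mtx']).tolist())
    for t in 'bath start_top lamp dish dock carrier jar mailer rack forceps objective dropper'.split():
        print(t,[(round(d['p'],2),np.round(d['centre']).tolist(),onz(p,d['centre'],0).round()[:2].tolist()) for d in r.mark_of(t,p)])
E
```

```text
[197.88111913 485.94912005 230.46090162] [ 1.92194753e-01  9.81356482e-01 -7.67608957e-04 -2.06054457e-04] [[-0.926  0.377 -0.001]
 [ 0.377  0.926 -0.001]
 [ 0.    -0.002 -1.   ]]
scene [1335.10563049  405.87416222  755.55076382] [[-0.47, 0.459, -0.754], [0.882, 0.265, -0.389], [0.021, -0.848, -0.529]] [[520.5668942446373, 0.0, 276.30656169730946], [0.0, 520.5668942446373, 207.7126602238212], [0.0, 0.0, 1.0]]
bath [(0.65, [416.0, 317.0], [492.0, 301.0]), (0.15, [138.0, 250.0], [596.0, -346.0])]
start_top [(0.53, [338.0, 247.0], [345.0, 68.0])]
lamp [(0.89, [237.0, 304.0], [640.0, -41.0])]
dish [(0.89, [163.0, 220.0], [461.0, -379.0])]
dock [(0.64, [182.0, 279.0], [631.0, -190.0])]
carrier [(0.84, [206.0, 243.0], [489.0, -223.0]), (0.69, [187.0, 277.0], [619.0, -186.0]), (0.56, [183.0, 281.0], [633.0, -185.0])]
jar [(0.66, [236.0, 303.0], [639.0, -44.0])]
mailer []
rack [(0.55, [271.0, 254.0], [453.0, -62.0])]
forceps [(0.76, [140.0, 247.0], [584.0, -351.0])]
objective [(0.51, [228.0, 270.0], [554.0, -119.0])]
dropper [(0.64, [256.0, 229.0], [376.0, -148.0])]
top [ 392.91802495  -53.48622555 1214.58009546] [[0.007, -0.995, 0.1], [-1.0, -0.007, 0.0], [0.0, -0.1, -0.995]] [[412.3278667662588, 0.0, 279.05162852877305], [0.0, 412.3278667662588, 209.39185674360064], [0.0, 0.0, 1.0]]
bath [(0.84, [158.0, 218.0], [486.0, 305.0])]
start_top [(0.53, [215.0, 216.0], [495.0, 137.0])]
lamp [(0.75, [273.0, 169.0], [637.0, -34.0]), (0.44, [212.0, 214.0], [498.0, 146.0])]
dish [(0.79, [395.0, 231.0], [453.0, -394.0])]
dock [(0.67, [324.0, 170.0], [633.0, -186.0])]
carrier [(0.82, [327.0, 171.0], [633.0, -195.0]), (0.77, [340.0, 225.0], [471.0, -232.0]), (0.2, [159.0, 217.0], [491.0, 301.0])]
jar []
mailer []
rack [(0.8, [282.0, 237.0], [432.0, -63.0])]
forceps [(0.58, [381.0, 185.0], [590.0, -355.0])]
objective [(0.66, [302.0, 202.0], [537.0, -121.0])]
dropper [(0.56, [314.0, 263.0], [358.0, -157.0])]
```

View pics/scene0.png

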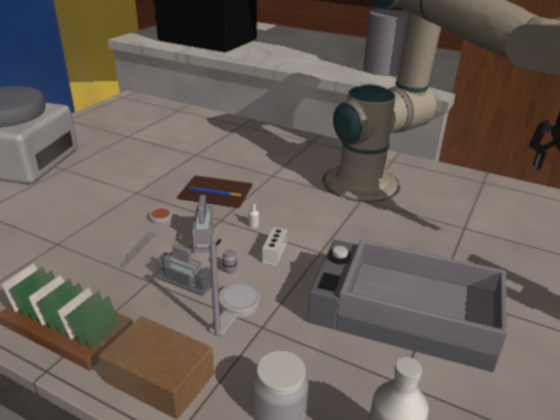

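View pics/top0.png

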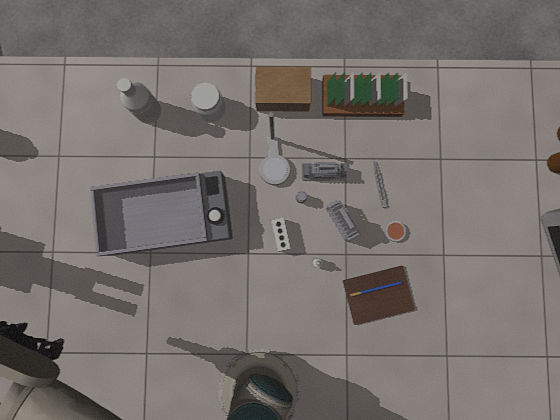

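The scene shows the bath (top 150,213) with its button (215,215), lamp (275,168), dish (396,232), rack (281,235), forceps (381,185), objective (301,197) and dropper (317,263). There is no jar or mailer. There are two carrier candidates: A at top (325,170) and B at (342,222). I'll enlarge both to compare them.

```bash
python3 - <<'E'
from h import *
p=r.snapshot('top');q=r.snapshot('scene')
a=cv2.resize(p['frame'][150:250,265:415],(600,400),interpolation=cv2.INTER_CUBIC)
b=cv2.resize(q['frame'][185:300,130:280][:, :],(600,460),interpolation=cv2.INTER_CUBIC)
save('crop1.png',cv2.resize(np.vstack([a,b[:]]),(418,600)))
for t in('carrier','dock','rack','forceps','dish'):
  for pp,n in((p,'top'),(q,'scene')):
    for d in r.masks_of(t,pp):
        c,sz,an=cv2.minAreaRect(np.argwhere(d['region'])[:,::-1].astype(np.float32))
        print(t,n,round(d['p'],2),d['box'],np.round(c),np.round(sz,1),round(an,1))
E
```

```text
carrier top 0.8 [325.6, 204.6, 34.5, 33.5] [343. 220.] [41.2 15.9] 59.0
carrier top 0.57 [310.6, 162.3, 30.1, 13.6] [325. 168.] [13. 30.] 90.0
carrier scene 0.92 [192.9, 197.4, 18.7, 55.2] [203. 224.] [58. 20.] 90.0
carrier scene 0.61 [163.3, 242.3, 39.5, 42.6] [184. 263.] [42.2 31.9] 27.4
dock top 0.6 [301.1, 163.7, 44.9, 17.4] [325. 171.] [44. 15.] 0.0
dock scene 0.66 [155.6, 251.9, 56.6, 42.4] [183. 274.] [60.8 29.1] 18.8
rack top 0.91 [274.2, 218.4, 17.2, 30.5] [281. 234.] [32.  12.8] 77.7
rack scene 0.73 [260.8, 230.7, 23.0, 36.1] [275. 246.] [20.7 38.9] 24.0
forceps top 0.47 [376.3, 167.4, 9.8, 41.4] [379. 185.] [44.1  6.1] 75.4
forceps scene 0.6 [127.4, 230.0, 27.4, 37.9] [137. 249.] [ 7.1 44.5] 45.0
dish top 0.59 [388.1, 220.2, 15.7, 21.0] [395. 230.] [19. 20.] 90.0
dish top 0.26 [207.4, 210.6, 15.8, 7.4] [215. 216.] [11. 12.] 90.0
dish scene 0.66 [150.6, 206.4, 21.4, 17.7] [161. 215.] [16. 22.] 90.0
```

View pics/crop1.png

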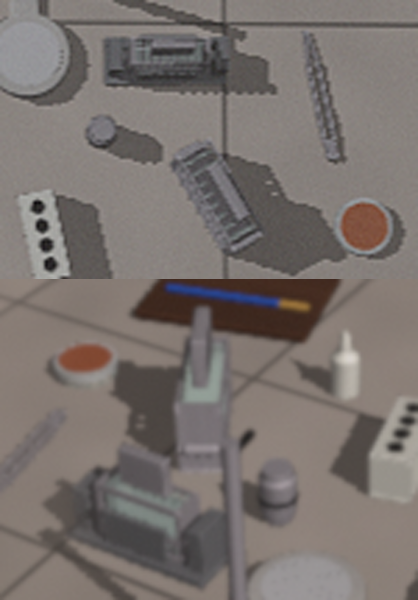

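A is at top (325,170), sits in the dock and is about 80 mm long, so it is the smaller carrier and the one I need. B at (342,222) stands free and is about 105 mm long, so I'll leave it. Next I move to the dish and align the tool with the world axes.

Emit:
apply_moves(deltas="-0.25 -0.3 -0.1 0 0 0 1; -0.5 -0.6 -0.1 0 0 0 1; -0.7 -0.9 -0.1 0 0 0 1;-0.8 -1 -0.1 0 0 -0.1 1;-0.8 -1 -0.1 0 0 -0.15 1;-0.8 -1 -0.1 0 0 -0.2 1; -0.8 -1 -0.1 0 0 -0.247 1;-0.8 -1 -0.1 0 0 -0.247 1;-0.8 -1 -0.1 0 0 -0.247 1")

```text
time_s: 2.8
tool_pos: [289.1, 179.0, 256.5]
tool_rot: [0.001, 1.0, 0.0, 0.0]
wrist_force: [0.6, 0.1, 0.4]
finger_gap: 85.3
grip_force: 0.0
```

```bash
python3 - <<'E'
from h import *
s=r.observe();print(s['time_s'],s['tool_pos'],R.from_quat(s['tool_rot']).as_matrix().round(3).tolist(),s['q'],s['wrist_force'])
p=r.snapshot('top')
m=r.masks_of('bath',p)[0];
cs=cv2.boxPoints(cv2.minAreaRect(np.argwhere(m['region'])[:,::-1].astype(np.float32)))
for c in cs: print('bath',c.round(1),onz(p,c,100).round(),onz(p,c,0).round())
print('btn',[(round(d['p'],2),onz(p,d['centre'],95).round()) for d in r.mark_of('start_top',p)])
save('bathcrop.png',cv2.resize(p['frame'][165:265,85:240],(775,500),interpolation=cv2.INTER_CUBIC))
E
```

```text
2.8 [289.10251442 179.04365847 256.50792372] [[-1.0, 0.002, 0.001], [0.002, 1.0, 0.001], [-0.001, 0.001, -1.0]] [ 4.45477950e-01 -5.00341068e-01  1.81917732e+00  3.63522574e-04
  1.82187572e+00 -1.12371855e+00] [0.6005817  0.0763071  0.40893332]Traceback (most recent call last):
  File "<stdin>", line 4, in <module>
IndexError: list index out of range
```

Emit:
apply_moves(deltas="-0.2 -0.15 0 0 0 0 1;-0.4 -0.3 0 0 0 0 1;-0.6 -0.5 0 0 0 0 1;-0.64 -0.7 0 0 0 0 1;-0.64 -0.9 0 0 0 0 1;-0.64 -1 0 0 0 0 1;-0.64 -1 0 0 0 0 1")

```text
time_s: 3.6
tool_pos: [449.8, -73.0, 255.4]
tool_rot: [0.001, 1.0, -0.0, -0.001]
wrist_force: [-0.3, 0.1, -1.0]
finger_gap: 85.4
grip_force: 0.0
```

Emit:
apply_moves(deltas="0 -0.2 0 0 0 0 1;0 -0.4 0 0 0 0 1;0 -0.6 0 0 0 0 1;0 -0.8 0 0 0 0 1;0 -1 0 0 0 0 1;0 -1 0 0 0 0 1;0 -1 0 0 0 0 1")

```text
time_s: 4.3
tool_pos: [450.3, -319.9, 255.2]
tool_rot: [-0.001, 1.0, 0.001, -0.001]
wrist_force: [0.2, 0.2, 0.3]
finger_gap: 85.1
grip_force: 0.0
```

```bash
python3 - <<'E'
from h import *
s=r.observe();print(s['time_s'],s['tool_pos'],s['q'])
p=r.snapshot('top')
for m in r.masks_of('bath',p)[:1]:
  cs=cv2.boxPoints(cv2.minAreaRect(np.argwhere(m['region'])[:,::-1].astype(np.float32)))
  for c in cs: print('bath',c.round(1),onz(p,c,100).round(),onz(p,c,0).round())
print('btn',[(round(d['p'],2),onz(p,d['centre'],95).round()) for d in r.mark_of('start_top',p)])
print('bath',[(round(d['p'],2),onz(p,d['centre'],0).round()) for d in r.mark_of('bath',p)])
save('bathcrop.png',cv2.resize(p['frame'][165:265,85:240],(775,500),interpolation=cv2.INTER_CUBIC))
w=r.snapshot('wrist');save('w1.png',w['frame']);print(np.array(w['hand_eye']).round(2).tolist())
for t in ('dish','forceps'):print(t,[(round(d['p'],2),d['centre'],onz(w,d['centre'],0,s).round(1)) for d in r.mark_of(t,w)])
E
```

```text
4.3 [ 450.27130186 -319.89417872  255.21320772] [-6.84883390e-01  1.26773402e-01  1.27429695e+00  6.44861391e-04
  1.74261462e+00 -2.25687534e+00]
bath [ 87.  187.2] [562. 472. 100.] [577. 519.   0.]
bath [223.8 168.2] [617.  99. 100.] [638. 113.   0.]
bath [233.6 238.6] [425.  69. 100.] [428.  80.   0.]
bath [ 96.8 257.5] [371. 435. 100.] [369. 479.   0.]
btn [(0.53, array([488., 123.,  95.]))]
bath [(0.81, array([496., 309.,   0.]))]
[[0.0, -0.95, -0.32, 82.55], [1.0, 0.0, -0.0, 0.39], [0.0, -0.32, 0.95, -143.42], [0.0, 0.0, 0.0, 1.0]]
dish [(0.66, [225.7, 177.8], array([ 450.8, -386. ,    0. ])), (0.63, [418.4, 242.5], array([ 545.2, -112.5,    0. ]))]
forceps [(0.87, [255.1, 270.7], array([ 591.2, -349.2,    0. ]))]
```

View pics/bathcrop.png

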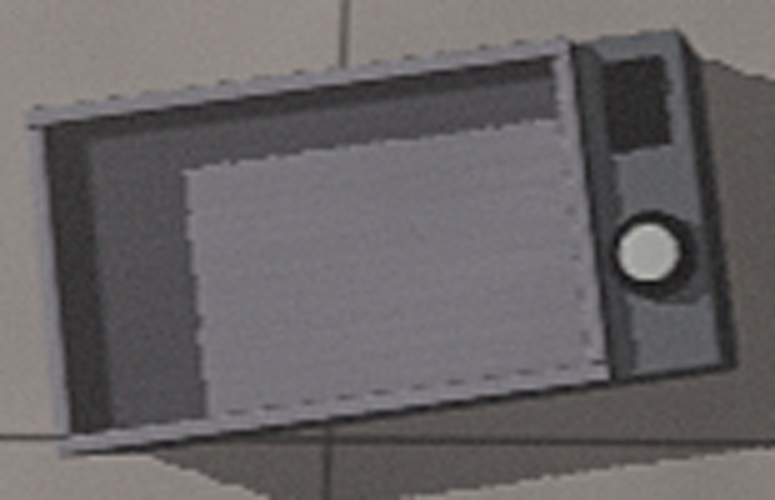

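View pics/w1.png

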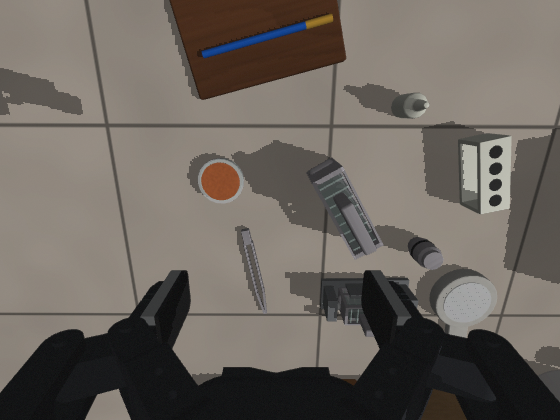

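The bath crop shows the rim's outer corners at (28,113), (573,42), (608,378) and (62,452), and the button at (650,252). In the wrist view the dish is at (219,182), the forceps run from (242,230) to (264,310), and carrier B stands at (345,208).

```bash
python3 - <<'E'
from h import *
p=r.snapshot('top');s=r.observe();w=r.snapshot('wrist')
c=np.array([[28,113],[573,42],[608,378],[62,452]])/5+[85,165]
P=np.array([onz(p,x,100)[:2] for x in c]);print(P.round(),'c',P.mean(0).round(1))
v=P[0]-P[1]+P[3]-P[2];print('yaw of +y dir',np.degrees(np.arctan2(v[1],v[0])),[np.linalg.norm(P[i]-P[(i+1)%4]).round() for i in range(4)])
print('btn',onz(p,np.array([650,252])/5+[85,165],95).round())
print('lamp',[(round(d['p'],2),onz(p,d['centre'],0).round(),d['centre']) for d in r.mark_of('lamp',p)])
for t,z in(('lamp',24),('dish',14)):
 for pp,ss in((p,None),(w,s)):
  for m in r.masks_of(t,pp)[:2]:
   k,_=cv2.minEnclosingCircle(np.argwhere(m['region'])[:,::-1].astype(np.float32));b=m['box'];print(t,m['p'],b,onz(pp,k,z,ss).round(1),onz(pp,(b[0]+b[2]/2,b[1]+b[3]/2),z,ss).round(1))
print(onz(w,(219,182),14,s))
E
```

```text
[[561. 462.]
 [602. 165.]
 [419. 142.]
 [377. 434.]] c [489.8 300.8]
yaw of +y dir 98.05381835874395 [np.float64(299.0), np.float64(185.0), np.float64(295.0), np.float64(186.0)]
btn [488. 121.  95.]
lamp [(0.85, array([629., -35.,   0.]), [273.4, 171.4]), (0.54, array([ 450., -398.,    0.]), [396.0, 232.1])]
lamp 0.83 [259.1, 110.9, 33.6, 74.4] [692.5 -38.2  24. ] [693.9 -42.3  24. ]
lamp 0.57 [429.9, 271.6, 68.1, 65.3] [630.4 -43.7  24. ] [633.1 -42.9  24. ]
lamp 0.5 [390.1, 90.8, 41.4, 24.8] [ 359.7 -161.4   24. ] [ 356.6 -160.9   24. ]
dish 0.86 [199.3, 158.2, 48.7, 48.4] [ 452.4 -390.6   14. ] [ 454.4 -387.3   14. ]
[ 453.86850188 -393.33768139   14.        ]
```

Emit:
apply_moves(deltas="-0.012 -0.15 0.1 0 0 0 1;-0.012 -0.288 0.3 0 0 0 1;-0.012 -0.288 0.5 0 0 0 1;-0.012 -0.288 0.7 0 0 0 1;-0.012 -0.288 0.85 0 0 0 1;-0.012 -0.288 0.95 0 0 0 1;-0.012 -0.288 1 0 0 0 1;-0.012 -0.288 1 0 0 0 1", force=40)

```text
time_s: 5.8
tool_pos: [452.0, -392.0, 4.8]
tool_rot: [-0.001, 1.0, 0.001, -0.001]
wrist_force: [-0.4, 0.2, -0.0]
finger_gap: 85.3
grip_force: 0.0
```

Emit:
apply_moves(deltas="0 0 0 0 0 0 0.5;0 0 0 0 0 0 0.5;0 0 0 0 0 0 0.5;0 0 0 0 0 0 0.5;0 0 0 0 0 0 0.5;0 0 0 0 0 0 0.5;0 0 0 0 0 0 0.5;0 0 0 0 0 0 0.5", force=40)

```text
time_s: 6.6
tool_pos: [453.9, -393.7, 9.5]
tool_rot: [-0.001, 1.0, -0.002, 0.002]
wrist_force: [-0.8, 0.5, 6.0]
finger_gap: 56.8
grip_force: 41.2
```

Emit:
apply_moves(deltas="0 0 -0.1 0 0 0 0.5;0 0 -0.25 0 0 0 0.5;0 0 -0.4 0 0 0 0.5;0 0 -0.6 0 0 0 0.5;0 0 -0.75 0 0 0 0.5;0 0 -0.86 0 0 0 0.5;0 0 -0.86 0 0 0 0.5")

```text
time_s: 7.3
tool_pos: [454.0, -393.8, 228.8]
tool_rot: [-0.001, 1.0, -0.004, 0.004]
wrist_force: [0.0, -0.6, 0.9]
finger_gap: 56.9
grip_force: 42.6
```

```bash
python3 - <<'E'
from h import *
s=r.observe();print(s['time_s'],s['tool_pos'],s['finger_gap'],s['grip_force'],s['wrist_force'])
w=r.snapshot('wrist');save('w2.png',w['frame'])
p=r.snapshot('top')
for t in('lamp',):
  for m in r.masks_of(t,w)[:2]:print(t,m['p'],m['box'])
  print([(d['p'],onz(w,d['centre'],0,s).round(1)) for d in r.mark_of(t,w)],[(d['p'],onz(p,d['centre'],0).round(1)) for d in r.mark_of(t,p)])
for t in('forceps','rack','carrier','dish','jar','mailer'):print(t,[(round(d['p'],2),onz(p,d['centre'],0).round(0)) for d in r.mark_of(t,p)])
E
```

```text
7.3 [ 453.99583099 -393.84531816  228.79818026] 56.91933971839194 42.620431780815125 [ 0.00477208 -0.59952507  0.89575872]
lamp 0.8 [494.1, 277.6, 62.7, 133.0]
[(0.81, array([638.8, -35.7,   0. ]))] [(0.66, array([636.8, -28.9,   0. ]))]
forceps [(0.46, array([ 582., -352.,    0.]))]
rack [(0.87, array([433., -50.,   0.])), (0.67, array([ 547., -129.,    0.]))]
carrier [(0.68, array([ 474., -239.,    0.])), (0.63, array([ 635., -192.,    0.])), (0.2, array([ 470., -469.,    0.]))]
dish [(0.51, array([ 461., -467.,    0.]))]
jar []
mailer []
```

View pics/w2.png

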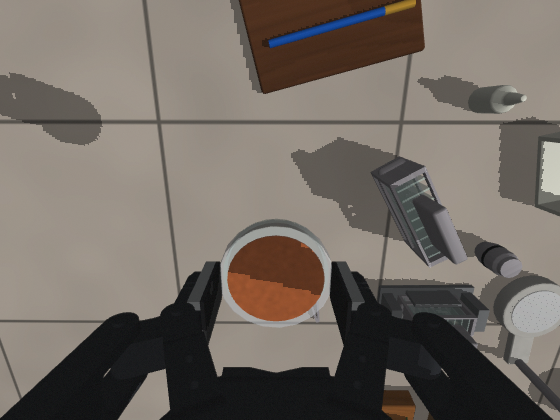

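The wrist view shows the dish held level between the pads, centred at (276,273), with the lamp at (530,305). I now carry it to the viewing mark.

Emit:
apply_moves(deltas="-0.1 0.15 0 0 0 0 0.5;-0.2 0.3 0 0 0 0 0.5;-0.3 0.45 0 0 0 0 0.5;-0.4 0.6 0 0 0 0 0.5;-0.5 0.75 0 0 0 0 0.5;-0.55 0.9 0 0 0 0 0.5;-0.6 1 0 0 0 0 0.5;-0.6 1 0 0 0 0 0.5")

```text
time_s: 8.65
tool_pos: [603.4, -138.9, 220.9]
tool_rot: [-0.003, 1.0, 0.001, -0.0]
wrist_force: [-1.0, -1.2, -1.2]
finger_gap: 56.7
grip_force: 42.7
```

Emit:
apply_moves(deltas="-0.05 0.15 0.03 0 0 0 0.5;-0.1 0.3 0.03 0 0 0 0.5;-0.148 0.42 0.03 0 0 0 0.5;-0.148 0.42 0.03 0 0 0 0.5;-0.148 0.42 0.03 0 0 0 0.5;-0.148 0.42 0.03 0 0 0 0.5;-0.148 0.42 0.03 0 0 0 0.5;-0.148 0.42 0.03 0 0 0 0.5;-0.148 0.42 0.03 0 0 0 0.5;-0.148 0.42 0.03 0 0 0 0.5")

```text
time_s: 9.65
tool_pos: [639.1, -37.7, 213.8]
tool_rot: [-0.0, 1.0, 0.0, 0.0]
wrist_force: [-0.6, 0.2, 0.2]
finger_gap: 56.3
grip_force: 42.7
```

```bash
python3 - <<'E'
from h import *
s=r.observe();print(s['time_s'],s['tool_pos'],s['finger_gap'],s['grip_force'])
q=r.snapshot('scene');w=r.snapshot('wrist')
a=cv2.resize(q['frame'][120:330,150:360],(420,420),interpolation=cv2.INTER_CUBIC)
save('v3.png',cv2.resize(np.hstack([a,w['frame']]),(800,343)))
print([(d['p'],onz(q,d['centre'],210).round(1)) for d in r.mark_of('dish',q)],[(d['p'],onz(q,d['centre'],0).round(1)) for d in r.mark_of('lamp',q)])
E
```

```text
9.65 [639.14173999 -37.67563843 213.84893739] 56.29378236093286 42.704052329063416
[(0.96, array([653. , -22.6, 210. ]))] [(0.68, array([635.6, -40.9,   0. ]))]
```

View pics/v3.png

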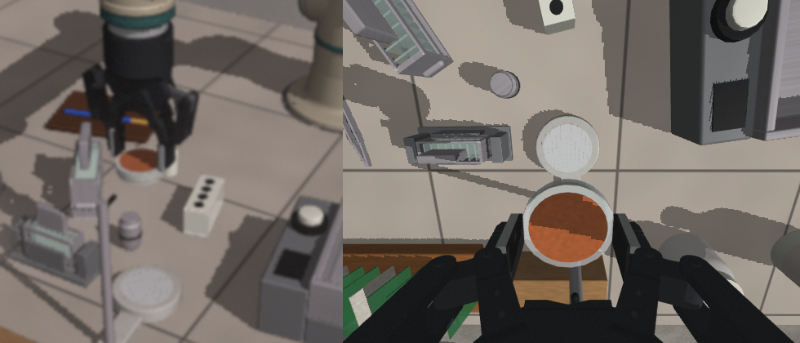

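Emit:
apply_moves(deltas="0 0 -0.04 0 0 0 0.5;0 0 -0.04 0 0 0 0.5;0 0 -0.04 0 0 0 0.5;0 0 -0.04 0 0 0 0.5;0 0 -0.04 0 0 0 0.5;0 0 -0.04 0 0 0 0.5;0 0 -0.04 0 0 0 0.5;0 0 -0.04 0 0 0 0.5;0 0 -0.04 0 0 0 0.5;0 0 -0.04 0 0 0 0.5")

```text
time_s: 10.85
tool_pos: [639.2, -37.3, 223.8]
tool_rot: [-0.001, 1.0, 0.0, 0.0]
wrist_force: [-0.6, -0.2, -0.1]
finger_gap: 56.6
grip_force: 42.5
```

```bash
python3 - <<'E'
from h import *
s=r.observe();print(s['tool_pos'],s['time_s'],s['finger_gap'])
w=r.snapshot('wrist');q=r.snapshot('scene')
print('lamp',onz(w,(274.6,180),24,s),[(d['p'],onz(w,d['centre'],0,s).round(1)) for d in r.mark_of('lamp',w)])
D=r.mark_of('dish',w);print(D[:2])
# triangulate dish
def ray(p,uv,st=None):
    e,M=cam(p,st);d=M@np.linalg.solve(np.array(p['mtx']),[*uv,1]);return e,d/np.linalg.norm(d)
D2=r.mark_of('dish',q);print(D2[:1])
if D and D2:
    d0=min(D,key=lambda d:abs(d['centre'][0]-275));A=0;b=0
    for e,d in(ray(w,d0['centre'],s),ray(q,D2[0]['centre'])):
        K=np.eye(3)-np.outer(d,d);A=A+K;b=b+K@e
    print('dish',np.linalg.solve(A,b))
E
```

```text
[639.20973318 -37.3398552  223.79506781] 10.85 56.606677390715845
lamp [630.96909115 -38.00309497  24.        ] [(0.68, array([634.8, -37.8,   0. ])), (0.65, array([ 629.9, -186.9,    0. ]))]
[{'centre': [274.1, 265.6], 'p': 0.77}]
[{'centre': [235.5, 219.4], 'p': 0.93}]
dish [639.69360748 -38.48988789 214.35674199]
```

Emit:
apply_moves(deltas="0.02 0 0.01 0 0 0 0.5;0.02 0 0.01 0 0 0 0.5;0.02 0 0.01 0 0 0 0.5;0.02 0 0.01 0 0 0 0.5;0.02 0 0.01 0 0 0 0.5;0.02 0 0.01 0 0 0 0.5;0.02 0 0.01 0 0 0 0.5;0.02 0 0.01 0 0 0 0.5;0.02 0 0.01 0 0 0 0.5;0.02 0 0.01 0 0 0 0.5")

```text
time_s: 12.1
tool_pos: [634.2, -37.3, 221.3]
tool_rot: [-0.001, 1.0, 0.0, 0.0]
wrist_force: [-0.4, 0.1, 0.2]
finger_gap: 56.3
grip_force: 42.5
```

Emit:
apply_moves(deltas="0 0 0 0 0 0 0.5;0 0 0 0 0 0 0.5;0 0 0 0 0 0 0.5;0 0 0 0 0 0 0.5;0 0 0 0 0 0 0.5;0 0 0 0 0 0 0.5;0 0 0 0 0 0 0.5;0 0 0 0 0 0 0.5;0 0 0 0 0 0 0.5;0 0 0 0 0 0 0.5")

```text
time_s: 13.1
tool_pos: [634.2, -37.3, 221.3]
tool_rot: [-0.001, 1.0, 0.0, 0.0]
wrist_force: [1.1, 0.1, -0.5]
finger_gap: 56.4
grip_force: 42.5
```

Emit:
apply_moves(deltas="0 0 0 0 0 0 0.5;0 0 0 0 0 0 0.5;0 0 0 0 0 0 0.5;0 0 0 0 0 0 0.5;0 0 0 0 0 0 0.5;0 0 0 0 0 0 0.5;0 0 0 0 0 0 0.5")

```text
time_s: 13.8
tool_pos: [634.2, -37.3, 221.3]
tool_rot: [-0.001, 1.0, 0.0, 0.0]
wrist_force: [0.3, 0.8, -1.5]
finger_gap: 56.5
grip_force: 42.5
```

```bash
cat >> h.py <<'E'
O=np.array([490,301.]);Y=np.radians(8.05);Bx=np.array([np.cos(Y),np.sin(Y)]);By=np.array([-np.sin(Y),np.cos(Y)])
def bw(x,y):return (O+x*Bx+y*By).round(1)
def tob(P):d=np.array(P)[:2]-O;return np.array([d@Bx,d@By]).round(1)
E
python3 - <<'E'
from h import *
s=r.observe();print(s['time_s'],s['tool_pos'],s['finger_gap'])
for n,c in dict(dish=(35,-60),carrier=(-45,-60),rack=(0,55),forceps=(0,110)).items():print(n,bw(*c))
E
```

```text
13.8 [634.1994593  -37.28956777 221.30439854] 56.45163433096348
dish [533.1 246.5]
carrier [453.8 235.3]
rack [482.3 355.5]
forceps [474.6 409.9]
```

Emit:
apply_moves(deltas="0.1 0.15 0 0 0 0 0.5;0.2 0.3 0 0 0 0 0.5;0.3 0.45 0 0 0 -0.03 0.5;0.4 0.6 0 0 0 -0.06 0.5;0.404 0.75 0 0 0 -0.089 0.5;0.404 0.9 0 0 0 -0.089 0.5;0.404 1 0 0 0 -0.089 0.5;0.404 1 0 0 0 -0.089 0.5")

```text
time_s: 14.6
tool_pos: [532.3, 215.4, 221.2]
tool_rot: [-0.072, 0.997, 0.0, -0.0]
wrist_force: [1.2, -0.5, -0.4]
finger_gap: 56.3
grip_force: 42.6
```

```bash
python3 - <<'E'
from h import *
s=r.observe();print(s['tool_pos'],delta([533,246,57]),s['finger_gap'],tob(s['tool_pos']))
E
```

```text
[532.31691505 215.36311721 221.15405396] [-0.0204  0.1204  0.6567] 56.26568549139029 [ 29.9 -90.7]
```

Emit:
apply_moves(deltas="-0.02 0.12 0 0 0 0 0.5;-0.02 0.12 0.15 0 0 0 0.5;-0.02 0.12 0.3 0 0 0 0.5;-0.02 0.12 0.45 0 0 0 0.5;-0.02 0.12 0.55 0 0 0 0.5;-0.02 0.12 0.62 0 0 0 0.5;-0.02 0.12 0.65 0 0 0 0.5;-0.02 0.12 0.655 0 0 0 0.5")

```text
time_s: 15.4
tool_pos: [533.5, 242.2, 56.9]
tool_rot: [-0.07, 0.998, -0.0, -0.001]
wrist_force: [-0.0, 0.1, 0.4]
finger_gap: 56.5
grip_force: 42.7
```

Emit:
apply_moves(deltas="0 0 0 0 0 0 0.85;0 0 0 0 0 0 0.85;0 0 0 0 0 0 0.85;0 0 -0.1 0 0 0 0.85;0 0 -0.3 0 0 0 0.85;0 0 -0.5 0 0 0 0.85;0 0 -0.7 0 0 0 0.85;0 0 -0.7 0 0 0 0.85")

```text
time_s: 16.2
tool_pos: [536.1, 244.0, 242.8]
tool_rot: [-0.071, 0.997, 0.002, 0.008]
wrist_force: [0.4, 0.1, 0.4]
finger_gap: 72.7
grip_force: 0.0
```

```bash
python3 - <<'E'
from h import *
s=r.observe();print(s['tool_pos'],s['q'],s['finger_gap'])
w=r.snapshot('wrist')
print([(d['p'],tob(onz(w,d['centre'],45,s))) for d in r.mark_of('dish',w)])
p=r.snapshot('top')
for t in('forceps','rack','carrier'):
  for d in r.masks_of(t,p)[:2]:
    pts=np.argwhere(d['region'])[:,::-1].astype(np.float32);c,sz,an=cv2.minAreaRect(pts);z=dict(forceps=10,rack=45,carrier=60)[t]
    b=cv2.boxPoints((c,sz,an));print(t,round(d['p'],2),onz(p,c,z).round(),sz,[onz(p,x,z).round()[:2].tolist() for x in b])
E
```

```text
[536.10356885 243.98299025 242.76904538] [ 3.64387704e-01  2.18638726e-01  1.19606699e+00  3.04986534e-05
  1.71052485e+00 -1.34756328e+00] 72.68222779717786
[(0.98, array([ 34.3, -61.6]))]
forceps 0.68 [ 593. -347.   10.] (43.926822662353516, 3.463414430618286) [[656.0, -329.0], [658.0, -339.0], [530.0, -365.0], [528.0, -355.0]]
forceps 0.5 [ 359. -165.   10.] (7.071067810058594, 6.363961219787598) [[360.0, -151.0], [373.0, -164.0], [359.0, -179.0], [346.0, -166.0]]
rack 0.64 [440. -59.  45.] (32.01470184326172, 13.339458465576172) [[480.0, -29.0], [489.0, -66.0], [401.0, -88.0], [392.0, -52.0]]
carrier 0.83 [ 625. -183.   60.] (12.0, 30.0) [[642.0, -140.0], [643.0, -225.0], [608.0, -225.0], [608.0, -140.0]]
carrier 0.78 [ 479. -231.   60.] (40.8166618347168, 17.32135772705078) [[515.0, -181.0], [541.0, -223.0], [443.0, -281.0], [417.0, -239.0]]
```

Emit:
apply_moves(deltas="0.1 -0.15 0 0 0 0 1;0.2 -0.3 0 0 0 0 1;0.3 -0.45 0 0 0 -0.03 1;0.4 -0.6 0 0 0 -0.067 1;0.5 -0.75 0 0 0 -0.067 1;0.55 -0.9 0 0 0 -0.067 1;0.55 -1 0 0 0 -0.067 1;0.55 -1 0 0 0 -0.067 1")

```text
time_s: 17.3
tool_pos: [432.2, -26.1, 231.6]
tool_rot: [-0.121, 0.993, -0.0, -0.001]
wrist_force: [0.3, 0.5, 0.5]
finger_gap: 85.6
grip_force: 0.0
```

```bash
cat >> h.py <<'E'
def rect(p,t,z,s=None,n=1):
  for d in r.masks_of(t,p)[:n]:
    reg=d['region'].astype(np.uint8);k=np.argwhere(reg)[:,::-1]
    W=np.array([onz(p,x,z,s)[:2] for x in k],np.float32);c,sz,an=cv2.minAreaRect(W)
    b=cv2.boxPoints((c,sz,an));e=max((b[1]-b[0],b[2]-b[1]),key=np.linalg.norm);a=np.degrees(np.arctan2(e[1],e[0]))%180
    print(t,round(d['p'],2),np.round(c,1),np.round(sz,1),'long axis',round(float(a),1),d['box'])
E
python3 - <<'E'
from h import *
s=r.observe();print(s['tool_pos'],s['tool_rot'])
w=r.snapshot('wrist');rect(w,'rack',45,s,2)
print([(d['p'],onz(w,d['centre'],0,s)) for d in r.mark_of('rack',w)])
save('w4.png',w['frame'])
E
```

```text
[432.1534795  -26.13581505 231.57711049] [-1.20857205e-01  9.92669599e-01 -3.20698225e-05 -7.76379241e-04]
rack 0.77 [436.8 -57.1] [93.5 38.1] long axis 13.2 [230.7, 145.4, 36.8, 81.6]
[(0.64, array([440.82011473, -56.55488803,   0.        ]))]
```

View pics/w4.png

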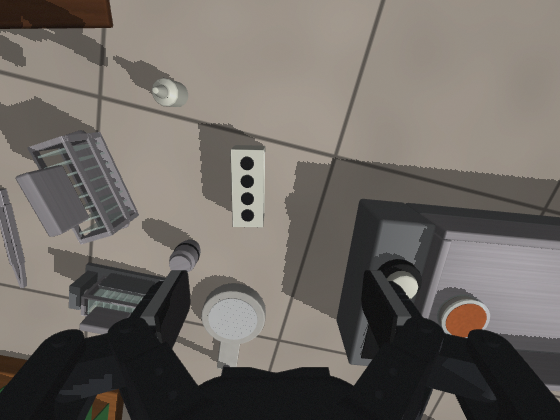

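The wrist view shows the rack at (248,188), standing free with clearance on both sides. The dish lies in the basin at (466,320).

Emit:
apply_moves(deltas="0.006 -0.126 0.1 0 0 0 1;0.006 -0.126 0.25 0 0 0 1;0.006 -0.126 0.42 0 0 0 1;0.006 -0.126 0.6 0 0 0 1;0.006 -0.126 0.75 0 0 0 1;0.006 -0.126 0.84 0 0 0 1;0.006 -0.126 0.878 0 0 0 1;0.006 -0.126 0.878 0 0 0 1")

```text
time_s: 18.25
tool_pos: [438.2, -53.8, 12.0]
tool_rot: [-0.123, 0.992, 0.001, -0.001]
wrist_force: [0.7, 0.0, 0.5]
finger_gap: 85.7
grip_force: 0.0
```

Emit:
apply_moves(deltas="0 0 0 0 0 0 0.2;0 0 0 0 0 0 0.2;0 0 0 0 0 0 0.2;0 0 0 0 0 0 0.2;0 0 0 0 0 0 0.2;0 0 0 0 0 0 0.2;0 0 0 0 0 0 0.2;0 0 0 0 0 0 0.2;0 0 0 0 0 0 0.2", force=50)

```text
time_s: 19.15
tool_pos: [439.8, -55.0, 14.3]
tool_rot: [-0.123, 0.992, -0.0, 0.001]
wrist_force: [-0.9, -0.3, 6.7]
finger_gap: 35.3
grip_force: 51.3
```

Emit:
apply_moves(deltas="0 0 -0.1 0 0 0 0.2;0 0 -0.25 0 0 0 0.2;0 0 -0.42 0 0 0 0.2;0 0 -0.6 0 0 0 0.2;0 0 -0.75 0 0 0 0.2;0 0 -0.85 0 0 0 0.2;0 0 -0.85 0 0 0 0.2")

```text
time_s: 19.85
tool_pos: [440.2, -55.1, 229.7]
tool_rot: [-0.123, 0.992, -0.001, 0.004]
wrist_force: [0.4, 0.4, -0.6]
finger_gap: 35.6
grip_force: 50.5
```

```bash
python3 - <<'E'
from h import *
s=r.observe();print(s['tool_pos'],s['finger_gap'],s['grip_force'],bw(0,55))
M=R.from_quat(s['tool_rot']).as_matrix();print(np.degrees(np.arctan2(M[1,1],M[0,1])),delta([482,355,230]))
E
```

```text
[440.2001796  -55.11190267 229.65557155] 35.6188590037643 50.45300602912903 [482.3 355.5]
104.10078133250018 [-0.5618  1.5503 -0.0025]
```

Emit:
apply_moves(deltas="-0.06 0.15 0 0 0 0 0.2;-0.12 0.32 0 0 0 0 0.2;-0.18 0.5 0 0 0 0 0.2;-0.24 0.68 0 0 0 0 0.2;-0.3 0.85 0 0 0 0 0.2;-0.36 1 0 0 0 0 0.2;-0.36 1 0 0 0 0 0.2")

```text
time_s: 20.55
tool_pos: [464.3, 213.2, 223.3]
tool_rot: [-0.125, 0.992, 0.0, -0.002]
wrist_force: [0.3, 0.5, -1.8]
finger_gap: 35.2
grip_force: 50.5
```

Emit:
apply_moves(deltas="-0.07 0.15 0 0 0 0.03 0.2;-0.14 0.3 0 0 0 0.067 0.2;-0.2 0.45 0 0 0 0.067 0.2;-0.2 0.55 0 0 0 0.067 0.2;-0.2 0.55 0 0 0 0.067 0.2;-0.2 0.55 0 0 0 0.067 0.2")

```text
time_s: 21.15
tool_pos: [480.0, 354.4, 224.2]
tool_rot: [-0.071, 0.998, -0.001, -0.001]
wrist_force: [-0.1, -0.1, -1.9]
finger_gap: 35.3
grip_force: 50.5
```

```bash
python3 - <<'E'
from h import *
s=r.observe();print(s['tool_pos'],s['finger_gap'],s['grip_force'],tob(s['tool_pos']))
M=R.from_quat(s['tool_rot']).as_matrix();print(np.degrees(np.arctan2(M[1,1],M[0,1])),delta([482,355,61]))
E
```

```text
[479.98718618 354.43960936 224.212627  ] 35.26605118715101 50.52952587604523 [-2.4 54.3]
98.0922513012828 [-0.0095  0.002   0.6528]
```

Emit:
apply_moves(deltas="-0.01 0 0.15 0 0 0 0.2;-0.01 0 0.3 0 0 0 0.2;-0.01 0 0.45 0 0 0 0.2;-0.01 0 0.55 0 0 0 0.2;-0.01 0 0.62 0 0 0 0.2;-0.01 0 0.645 0 0 0 0.2;-0.01 0 0.65 0 0 0 0.2")

```text
time_s: 21.85
tool_pos: [482.7, 354.2, 62.6]
tool_rot: [-0.07, 0.998, -0.0, -0.001]
wrist_force: [0.3, 0.2, -1.2]
finger_gap: 35.7
grip_force: 50.6
```

Emit:
apply_moves(deltas="0 0 0 0 0 0 0.6;0 0 0 0 0 0 0.6;0 0 0 0 0 0 0.6;0 0 -0.1 0 0 0 0.6;0 0 -0.3 0 0 0 0.6;0 0 -0.5 0 0 0 0.6;0 0 -0.72 0 0 0 0.6;0 0 -0.72 0 0 0 0.6")

```text
time_s: 22.65
tool_pos: [484.5, 356.8, 252.7]
tool_rot: [-0.071, 0.997, 0.004, 0.007]
wrist_force: [0.9, -0.2, 0.5]
finger_gap: 51.0
grip_force: 0.0
```

```bash
python3 - <<'E'
from h import *
s=r.observe();print(s['tool_pos'],s['finger_gap'])
w=r.snapshot('wrist')
for t in('rack','dish'):print(t,[(d['p'],tob(onz(w,d['centre'],45,s))) for d in r.mark_of(t,w)])
p=r.snapshot('top');rect(p,'forceps',10,None,2);rect(p,'carrier',60,None,2);rect(p,'dock',40,None)
for t in('carrier','dock'):print(t,[(round(d['p'],2),onz(p,d['centre'],4).round(1)) for d in r.mark_of(t,p)])
print(delta([593,-330,240]))
E
```

```text
[484.45336758 356.76697476 252.67435995] 51.04364185871328
rack [(0.76, array([ 2.9, 51.3]))]
dish [(0.75, array([ 35.1, -60.4]))]
forceps 0.45 [ 590.5 -351.1] [131.1  13.3] long axis 10.3 [375.7, 165.9, 11.4, 39.9]
carrier 0.87 [ 628.2 -184.2] [34.6 82.7] long axis 90.4 [312.1, 161.8, 29.6, 13.9]
carrier 0.68 [ 480.6 -231. ] [116.7  49.1] long axis 29.3 [330.6, 202.8, 30.2, 38.6]
dock 0.57 [ 622.  -186.4] [ 49.8 130.2] long axis 90.4 [303.7, 164.0, 44.2, 16.5]
carrier [(0.84, array([ 638.7, -194.4,    4. ])), (0.57, array([ 487.2, -231.4,    4. ])), (0.17, array([690.1, -36.2,   4. ]))]
dock []
[-0.053  -2.7762  0.0091]
```

Emit:
apply_moves(deltas="0 -0.2 0 0 0 0 0.6;0 -0.4 0 0 0 0 0.6;0 -0.6 0 0 0 0 0.6;0 -0.8 0 0 0 0 0.6;0 -1 0 0 0 0 0.6;0 -1 0 0 0 0 0.6")

```text
time_s: 23.7
tool_pos: [518.3, 102.8, 242.6]
tool_rot: [-0.067, 0.998, -0.001, -0.0]
wrist_force: [0.1, 0.5, -0.6]
finger_gap: 51.3
grip_force: 0.0
```

Emit:
apply_moves(deltas="0 -0.2 0 0 0 0 0.6;0 -0.4 0 0 0 0 0.6;0 -0.6 0 0 0 0 0.6;0 -0.8 0 0 0 0 0.6;0 -1 0 0 0 0 0.6;0 -1 0 0 0 0 0.6")

```text
time_s: 24.3
tool_pos: [552.7, -144.3, 241.7]
tool_rot: [-0.067, 0.998, -0.0, -0.001]
wrist_force: [0.7, 1.0, -0.6]
finger_gap: 51.1
grip_force: 0.0
```

Emit:
apply_moves(deltas="0 -0.2 0 0 0 0 0.6;0 -0.4 0 0 0 -0.02 0.6;-0.03 -0.55 0 0 0 -0.02 0.6;-0.05 -0.7 0 0 0 -0.02 0.6;-0.05 -0.7 0 0 0 -0.02 0.6")

```text
time_s: 24.8
tool_pos: [589.9, -314.0, 239.9]
tool_rot: [-0.084, 0.996, 0.001, -0.002]
wrist_force: [0.3, 0.0, -1.0]
finger_gap: 51.1
grip_force: 0.0
```

```bash
python3 - <<'E'
from h import *
s=r.observe();print(s['tool_pos'],s['finger_gap'],s['q'])
w=r.snapshot('wrist');rect(w,'forceps',10,s);print([(round(d['p'],2),onz(w,d['centre'],0,s).round(1)) for d in r.mark_of('forceps',w)])
M=R.from_quat(s['tool_rot']).as_matrix();print(np.degrees(np.arctan2(M[1,1],M[0,1])))
print(M.T[:2,:2].round(3).tolist())
save('w5.png',w['frame'])
E
```

```text
[ 589.88600873 -314.04262224  239.87738314] 51.11471218236774 [-5.44255133e-01  4.72963247e-01  8.87559969e-01 -4.95947438e-04
  1.78461824e+00 -2.28409229e+00]
forceps 0.93 [ 592.8 -348.1] [139.3  15.4] long axis 10.8 [243.8, 123.8, 10.2, 108.3]
[]
99.67917776655692
[[-0.986, -0.168], [-0.168, 0.986]]
```

View pics/w5.png

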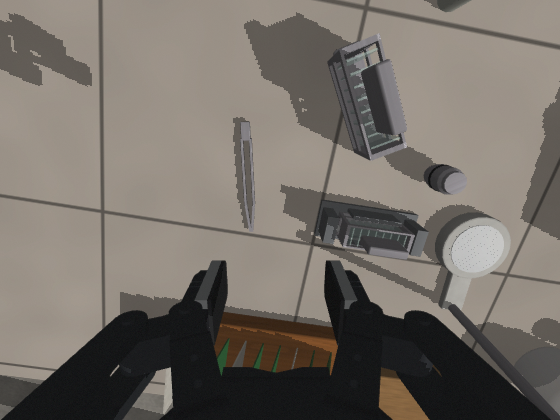

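The wrist view shows the forceps at (248,175). The dock carrier at (370,232) is well clear of them.

Emit:
apply_moves(deltas="0.012 -0.136 0.1 0 0 -0.012 0.6;0.012 -0.136 0.28 0 0 -0.012 0.6;0.012 -0.136 0.46 0 0 -0.012 0.6;0.012 -0.136 0.64 0 0 -0.012 0.6;0.012 -0.136 0.8 0 0 -0.012 0.6;0.012 -0.136 0.9 0 0 -0.012 0.6;0.012 -0.136 0.944 0 0 -0.012 0.6;0.012 -0.136 0.944 0 0 -0.012 0.6")

```text
time_s: 25.75
tool_pos: [592.6, -343.4, 6.2]
tool_rot: [-0.096, 0.995, 0.001, -0.001]
wrist_force: [-0.1, 0.2, 0.2]
finger_gap: 51.1
grip_force: 0.0
```

Emit:
apply_moves(deltas="0 0 0 0 0 0 0;0 0 0 0 0 0 0;0 0 0 0 0 0 0;0 0 0 0 0 0 0;0 0 0 0 0 0 0;0 0 0 0 0 0 0;0 0 0 0 0 0 0;0 0 0 0 0 0 0", force=50)

```text
time_s: 26.55
tool_pos: [593.9, -345.6, 9.6]
tool_rot: [-0.095, 0.995, -0.001, 0.002]
wrist_force: [-0.9, 1.2, 6.7]
finger_gap: 9.0
grip_force: 48.9
```

Emit:
apply_moves(deltas="0 0 -0.1 0 0 0 0;0 0 -0.25 0 0 0 0;0 0 -0.42 0 0 0 0;0 0 -0.6 0 0 0 0;0 0 -0.78 0 0 0 0;0 0 -0.9 0 0 0 0;0 0 -0.9 0 0 0 0")

```text
time_s: 27.25
tool_pos: [594.1, -346.0, 239.8]
tool_rot: [-0.095, 0.995, -0.004, 0.005]
wrist_force: [-0.1, -0.4, 0.6]
finger_gap: -0.5
grip_force: 0.0
```

```bash
python3 - <<'E'
from h import *
s=r.observe();print(s['tool_pos'],s['finger_gap'],s['grip_force'],bw(0,110),delta([475,410,230]))
w=r.snapshot('wrist');save('w6.png',w['frame'])
E
```

```text
[ 594.09421588 -345.98477655  239.83142365] -0.47458599319128564 0.0 [474.6 409.9] [-0.1066  3.0596  0.0153]
```

View pics/w6.png

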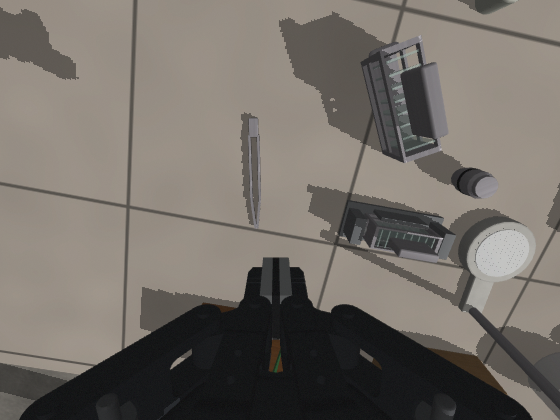

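The forceps slipped out because the grip was too high; they now lie at (254,172). I measure them again and grip lower.

```bash
python3 - <<'E'
from h import *
s=r.observe();w=r.snapshot('wrist');rect(w,'forceps',10,s)
M=R.from_quat(s['tool_rot']).as_matrix();print(s['tool_pos'],np.degrees(np.arctan2(M[1,1],M[0,1])),s['tool_rot'])
print(M.T[:2,:2].round(3).tolist())
E
```

```text
forceps 0.77 [ 594.  -373.6] [138.6  15.3] long axis 11.3 [247.3, 117.5, 14.3, 114.3]
[ 593.51520969 -345.63744235  236.04788887] 100.94998885317625 [-0.09541645  0.99543171 -0.00208637  0.00265768]
[[-0.982, -0.19], [-0.19, 0.982]]
```

Emit:
apply_moves(deltas="0.019 -0.111 0.1 0 0 0 0.35;0.019 -0.111 0.28 0 0 0 0.35;0.019 -0.111 0.46 0 0 0 0.35;0.019 -0.111 0.64 0 0 0 0.35;0.019 -0.111 0.8 0 0 0 0.35;0.019 -0.111 0.9 0 0 0 0.35;0.019 -0.111 0.93 0 0 0 0.35;0.019 -0.111 0.93 0 0 0 0.35;0.019 -0.111 0.93 0 0 0 0.35", force=30)

```text
time_s: 28.3
tool_pos: [592.6, -372.9, -0.4]
tool_rot: [-0.095, 0.995, 0.001, -0.001]
wrist_force: [-4.5, 2.3, 9.9]
finger_gap: 30.0
grip_force: 5.0
```

```bash
python3 - <<'E'
from h import *
s=r.observe();print(s['tool_pos'],s['finger_gap'],s['wrist_force'],delta([594,-373.6,1]))
w=r.snapshot('wrist');save('w7.png',w['frame'][80:400,120:440])
E
```

```text
[ 5.92557139e+02 -3.72912324e+02 -3.83907767e-01] 29.984252755128228 [-4.53241242  2.32930192  9.88410638] [-0.0051 -0.0038 -0.0055]
```

View pics/w7.png

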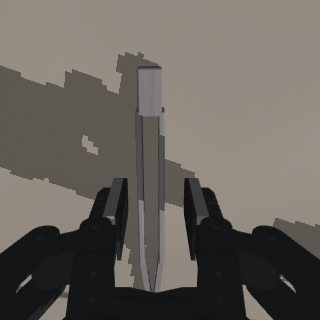

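The forceps lie midway between the pads, which are just touching the bench. I close while easing up slightly.

Emit:
apply_moves(deltas="0 0 -0.012 0 0 0 0.3;0 0 -0.012 0 0 0 0;0 0 -0.014 0 0 0 0;0 0 -0.014 0 0 0 0;0 0 -0.014 0 0 0 0;0 0 -0.014 0 0 0 0;0 0 -0.014 0 0 0 0;0 0 -0.014 0 0 0 0", force=50)

```text
time_s: 29.15
tool_pos: [593.4, -373.2, 2.9]
tool_rot: [-0.096, 0.995, 0.0, -0.0]
wrist_force: [-0.4, 0.8, -1.4]
finger_gap: 12.3
grip_force: 51.3
```

Emit:
apply_moves(deltas="0 0 -0.05 0 0 0 0;0 0 -0.1 0 0 0 0;0 0 -0.15 0 0 0 0;0 0 -0.2 0 0 0 0;0 0 -0.2 0 0 0 0")

```text
time_s: 29.65
tool_pos: [594.7, -374.1, 56.8]
tool_rot: [-0.095, 0.995, -0.002, 0.002]
wrist_force: [-0.0, 0.0, 0.3]
finger_gap: 12.3
grip_force: 51.4
```

Emit:
apply_moves(deltas="0 0 -0.2 0 0 0 0;0 0.05 -0.4 0 0 0 0;0 0.2 -0.6 0 0 0 0;0 0.4 -0.7 0 0 0 0;0 0.6 -0.7 0 0 0 0;-0.02 0.8 -0.7 0 0 0 0;-0.04 1 -0.7 0 0 0 0;-0.04 1 -0.7 0 0 0 0")

```text
time_s: 30.45
tool_pos: [555.2, -121.9, 228.5]
tool_rot: [-0.097, 0.995, 0.0, 0.0]
wrist_force: [-0.4, 0.0, -0.2]
finger_gap: 11.8
grip_force: 51.4
```

Emit:
apply_moves(deltas="0 0.2 0 0 0 0 0;0 0.4 0 0 0 0 0;0 0.6 0 0 0 0 0;-0.02 0.8 0 0 0 0 0;-0.04 1 0 0 0 0 0;-0.04 1 0 0 0 0 0")

```text
time_s: 31.05
tool_pos: [517.1, 126.3, 227.9]
tool_rot: [-0.099, 0.995, 0.001, -0.0]
wrist_force: [0.6, -1.2, 0.8]
finger_gap: 12.3
grip_force: 51.4
```

Emit:
apply_moves(deltas="0 0.2 0 0 0 0 0;0 0.4 0 0 0 0 0;0 0.6 0 0 0 0.02 0;-0.02 0.8 0 0 0 0.032 0;-0.04 1 0 0 0 0.032 0;-0.04 1 0 0 0 0.032 0")

```text
time_s: 31.65
tool_pos: [478.9, 373.1, 226.4]
tool_rot: [-0.073, 0.997, 0.0, -0.001]
wrist_force: [0.1, -0.6, -0.9]
finger_gap: 12.2
grip_force: 51.4
```

```bash
python3 - <<'E'
from h import *
s=r.observe();print(s['tool_pos'],s['finger_gap'],s['grip_force'],delta([*bw(0,110),52]),tob(s['tool_pos']))
M=R.from_quat(s['tool_rot']).as_matrix();print(np.degrees(np.arctan2(M[1,1],M[0,1])))
w=r.snapshot('wrist');save('w8.png',w['frame']);rect(w,'forceps',230,s)
E
```

```text
[478.88926593 373.10169588 226.40587499] 12.204812457646264 51.38635218143463 [-0.0059  0.1478  0.6977] [-0.9 72.9]
98.38192794353996
forceps 0.88 [476.1 373.3] [131.3  14.1] long axis 8.4 [263.6, 144.4, 26.8, 227.8]
```

View pics/w8.png

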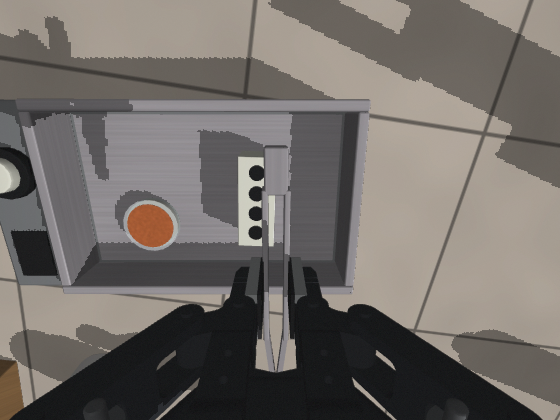

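The forceps are held at mid-length and aligned with the basin, with the rack at (252,200) and the dish at (150,225). I lower them beyond the rack.

Emit:
apply_moves(deltas="-0.006 0.148 0 0 0 0 0;-0.006 0.148 0.05 0 0 0 0;-0.006 0.148 0.2 0 0 0 0;-0.006 0.148 0.35 0 0 0 0;-0.006 0.148 0.5 0 0 0 0;-0.006 0.148 0.62 0 0 0 0;-0.006 0.148 0.68 0 0 0 0;-0.006 0.148 0.7 0 0 0 0;-0.006 0.148 0.7 0 0 0 0")

```text
time_s: 32.65
tool_pos: [477.3, 405.1, 53.7]
tool_rot: [-0.07, 0.998, 0.0, 0.0]
wrist_force: [-0.3, -0.6, -0.2]
finger_gap: 12.4
grip_force: 51.4
```

Emit:
apply_moves(deltas="0 0 0 0 0 0 0.3;0 0 0 0 0 0 0.3;0 0 0 0 0 0 0.3;0 0 -0.1 0 0 0 0.3;0 0 -0.3 0 0 0 0.3;0 0 -0.5 0 0 0 0.3;0 0 -0.72 0 0 0 0.3;0 0 -0.72 0 0 0 0.3")

```text
time_s: 33.45
tool_pos: [478.5, 407.3, 244.5]
tool_rot: [-0.071, 0.997, 0.005, 0.007]
wrist_force: [0.3, 0.2, 1.6]
finger_gap: 25.5
grip_force: 0.0
```

```bash
python3 - <<'E'
from h import *
s=r.observe();print(s['tool_pos'],s['finger_gap'])
w=r.snapshot('wrist')
for t in('rack','dish','forceps'):print(t,[(d['p'],tob(onz(w,d['centre'],45,s))) for d in r.mark_of(t,w)])
rect(w,'forceps',55,s)
M=R.from_quat(s['tool_rot']).as_matrix();print(delta([590,-185,250]))
E
```

```text
[478.50000995 407.34900553 244.4821777 ] 25.511731169885977
rack [(0.77, array([ 0.3, 54.7]))]
dish [(0.9, array([ 37.7, -62.3]))]
forceps [(0.78, array([  5.6, 110.9]))]
forceps 0.65 [479.2 406.7] [139.3  13.3] long axis 7.6 [269.8, 124.5, 8.7, 122.0]
[-0.1189 -2.4022 -0.072 ]
```

Emit:
apply_moves(deltas="0 -0.2 -0.02 0 0 0 0.3;0 -0.4 -0.04 0 0 0 0.3;0 -0.6 -0.06 0 0 0 0.3;0 -0.8 -0.07 0 0 0 0.3;0 -1 -0.07 0 0 0 0.3;0 -1 -0.07 0 0 0 0.3")

```text
time_s: 34.3
tool_pos: [512.0, 153.0, 249.0]
tool_rot: [-0.067, 0.998, -0.001, -0.001]
wrist_force: [0.6, 0.4, -0.7]
finger_gap: 25.7
grip_force: 0.0
```

Emit:
apply_moves(deltas="0 -0.2 0 0 0 0.09 0.3;0 -0.4 0 0 0 0.18 0.3;0 -0.6 0 0 0 0.27 0.3;0 -0.8 0 0 0 0.36 0.3;-0.05 -0.95 0 0 0 0.45 0.3;-0.1 -1.0 0 0 0 0.54 0.3;-0.15 -1.0 0 0 0 0.63 0.3;-0.2 -1.0 0 0 0 0.72 0.3;-0.25 -1.0 0 0 0 0.81 0.3;-0.28 -1.0 0 0 0 0.9 0.3")

```text
time_s: 35.3
tool_pos: [616.5, -78.7, 248.2]
tool_rot: [0.596, 0.803, -0.001, -0.002]
wrist_force: [0.7, 0.3, 0.1]
finger_gap: 25.8
grip_force: 0.0
```

```bash
python3 - <<'E'
from h import *
s=r.observe();M=R.from_quat(s['tool_rot']).as_matrix();print(s['tool_pos'],np.degrees(np.arctan2(M[1,1],M[0,1])),s['q'],delta([632,-160,250]))
E
```

```text
[616.49788542 -78.65574256 248.22322248] 16.78385635574876 [-1.86488520e-01  3.28948755e-01  1.05418350e+00  4.09071355e-04
  1.76191663e+00 -4.79342251e-01] [-0.3294 -0.0346 -0.0076]
```

Emit:
apply_moves(deltas="-0.15 -0.01 0 0 0 0.09 0.3;-0.33 -0.035 0 0 0 0.187 0.3;-0.33 -0.035 0 0 0 0.187 0.3;-0.33 -0.035 0 0 0 0.187 0.3;-0.33 -0.035 0 0 0 0.187 0.3")

```text
time_s: 35.8
tool_pos: [631.9, -159.8, 249.5]
tool_rot: [0.705, 0.709, -0.0, -0.001]
wrist_force: [-0.3, 0.2, -0.2]
finger_gap: 25.6
grip_force: 0.0
```

```bash
python3 - <<'E'
from h import *
s=r.observe();M=R.from_quat(s['tool_rot']).as_matrix();print(s['tool_pos'],np.degrees(np.arctan2(M[1,1],M[0,1])))
w=r.snapshot('wrist');save('w9.png',w['frame'])
for t,z in(('dock',8),('carrier',8)):print(t,[(d['p'],d['centre'],onz(w,d['centre'],z,s).round(1)) for d in r.mark_of(t,w)])
rect(w,'dock',0,s)
for X in([632,-187,92],[632,-165,92],[632,-209,92]):print(proj(w,X,s).round())
E
```

```text
[ 631.94016559 -159.80278557  249.49425026] 0.3552129544089963
dock [(0.94, [274.2, 197.3], array([ 628.5, -185. ,    8. ]))]
carrier [(0.88, [171.6, 231.0], array([ 487.5, -234.1,    8. ])), (0.76, [276.6, 196.9], array([ 631.7, -184.4,    8. ]))]
dock 0.94 [ 627.8 -193.9] [150.2  53.2] long axis 89.6 [251.1, 149.7, 45.7, 101.5]
[277. 220.]
[277. 200.]
[277. 239.]
```

View pics/w9.png

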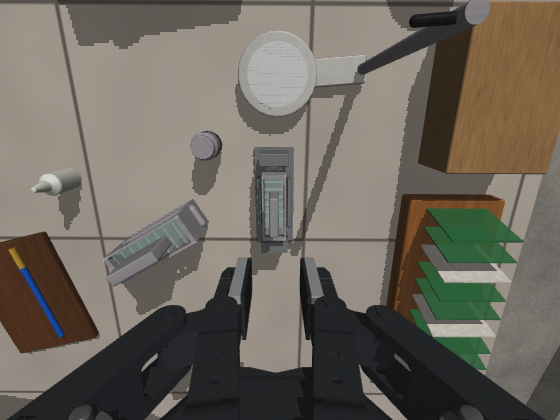

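The wrist view shows the dock and the small carrier at (273,200), with its grip tab at (274,215). The objective is at (206,145), carrier B at (155,243), and all clear of the gripper.

Emit:
apply_moves(deltas="-0.05 -0.006 0 0 0 0 0.45;-0.089 -0.006 0.1 0 0 0 0.45;-0.089 -0.006 0.25 0 0 0 0.45;-0.089 -0.006 0.4 0 0 0 0.45;-0.089 -0.006 0.5 0 0 0 0.45;-0.089 -0.006 0.6 0 0 0 0.45;-0.089 -0.006 0.68 0 0 0 0.45;-0.089 -0.006 0.735 0 0 0 0.45;-0.089 -0.006 0.735 0 0 0 0.45;-0.089 -0.006 0.735 0 0 0 0.45")

```text
time_s: 37.0
tool_pos: [630.9, -183.6, 67.7]
tool_rot: [0.706, 0.709, 0.0, 0.0]
wrist_force: [0.6, 0.7, -0.1]
finger_gap: 38.0
grip_force: 0.0
```

```bash
python3 - <<'E'
from h import *
s=r.observe();print(s['tool_pos'],s['wrist_force'],s['finger_gap'])
w=r.snapshot('wrist');save('w10.png',w['frame'][100:420,100:460])
E
```

```text
[ 630.9128033  -183.57395899   67.65769283] [ 0.62698841  0.68365345 -0.05541439] 37.956660201076204
```

View pics/w10.png

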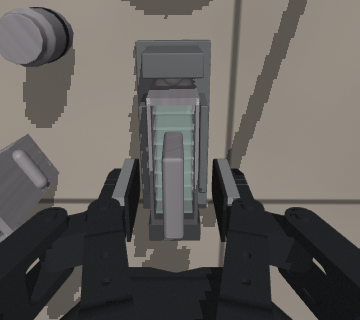

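The tab is centred between the pads at (174,185), so I grip it and pull straight up.

Emit:
apply_moves(deltas="0 0 0 0 0 0 0;0 0 0 0 0 0 0;0 0 0 0 0 0 0;0 0 0 0 0 0 0;0 0 0 0 0 0 0;0 0 0 0 0 0 0;0 0 0 0 0 0 0;0 0 0 0 0 0 0", force=90)

```text
time_s: 37.85
tool_pos: [631.2, -183.5, 68.1]
tool_rot: [0.706, 0.709, 0.001, 0.001]
wrist_force: [-0.1, -1.1, 5.6]
finger_gap: 8.5
grip_force: 89.5
```

Emit:
apply_moves(deltas="0 0 -0.02 0 0 0 0;0 0 -0.04 0 0 0 0;0 0 -0.06 0 0 0 0;0 0 -0.08 0 0 0 0;0 0 -0.11 0 0 0 0;0 0 -0.15 0 0 0 0;0 0 -0.2 0 0 0 0;0 0 -0.25 0 0 0 0;0 0 -0.3 0 0 0 0;0 0 -0.3 0 0 0 0")

```text
time_s: 38.85
tool_pos: [631.7, -183.7, 145.2]
tool_rot: [0.706, 0.709, 0.001, 0.002]
wrist_force: [-0.4, -0.0, -0.2]
finger_gap: 7.9
grip_force: 88.7
```

```bash
python3 - <<'E'
from h import *
s=r.observe();print(s['tool_pos'],s['wrist_force'],s['finger_gap'])
w=r.snapshot('wrist');save('w11.png',w['frame'][100:420,100:460])
print(bw(-45,-60))
E
```

```text
[ 631.69703159 -183.69035679  145.2482177 ] [-0.42828364 -0.01878954 -0.20668609] 7.898124348245727
[453.8 235.3]
```

View pics/w11.png

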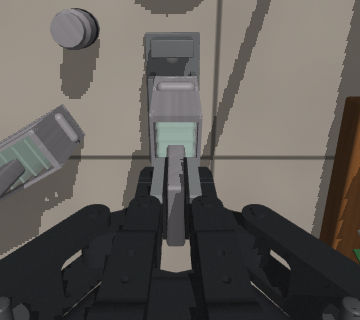

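The carrier is out of the dock and held by its tab at (175,190). I carry it to the basin.

Emit:
apply_moves(deltas="0 0 -0.2 0 0 0 0;0 0 -0.36 0 0 0 0;0.1 -0.07 -0.38 0 0 0 0;0.25 -0.14 -0.38 0 0 0 0;0.4 -0.21 -0.38 0 0 0 0;0.55 -0.28 -0.38 0 0 0 0;0.7 -0.35 -0.38 0 0 0 0;0.85 -0.4 -0.38 0 0 0 0;1 -0.45 -0.38 0 0 0 0;1 -0.45 -0.38 0 0 0 0")

```text
time_s: 39.9
tool_pos: [515.5, 70.0, 236.5]
tool_rot: [0.704, 0.71, 0.0, -0.001]
wrist_force: [-0.3, -0.1, -1.5]
finger_gap: 7.9
grip_force: 88.7
```

Emit:
apply_moves(deltas="0.15 -0.07 0 0 0 0 0;0.3 -0.14 0 0 0 -0.03 0;0.45 -0.2 0 0 0 -0.06 0;0.6 -0.26 0 0 0 -0.087 0;0.676 -0.262 0 0 0 -0.087 0;0.676 -0.262 0 0 0 -0.087 0")

```text
time_s: 40.5
tool_pos: [450.2, 236.6, 236.1]
tool_rot: [0.654, 0.756, -0.0, -0.0]
wrist_force: [-0.1, -0.6, -1.4]
finger_gap: 7.8
grip_force: 88.7
```

```bash
python3 - <<'E'
from h import *
s=r.observe();M=R.from_quat(s['tool_rot']).as_matrix();print(s['tool_pos'],s['finger_gap'],s['grip_force'],tob(s['tool_pos']),np.degrees(np.arctan2(M[1,1],M[0,1])),delta([453.8,235.3,107]))
w=r.snapshot('wrist');save('w12.png',w['frame'])
for t in('rack','dish','forceps'):print(t,[(d['p'],tob(onz(w,d['centre'],45,s))) for d in r.mark_of(t,w)])
E
```

```text
[450.16269246 236.61049481 236.13894995] 7.790957393287411 88.713458776474 [-48.5 -58.2] 8.250819240476947 [-0.0073  0.0141  0.5165]
rack [(0.57, array([-0.8, 53.9]))]
dish [(0.66, array([ 38. , -64.7]))]
forceps [(0.85, array([  6.3, 110.7]))]
```

View pics/w12.png

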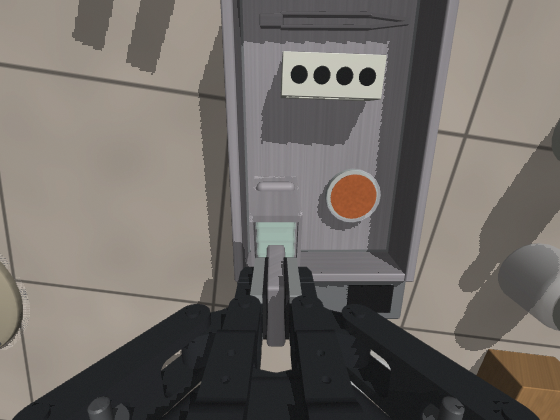

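The carrier hangs aligned over the basin's empty corner, with the dish at (353,195), the rack at (333,75) and the forceps at (335,20). I lower and release it.

Emit:
apply_moves(deltas="-0.007 0.014 0.05 0 0 0 0;-0.007 0.014 0.15 0 0 0 0;-0.007 0.014 0.25 0 0 0 0;-0.007 0.014 0.35 0 0 0 0;-0.007 0.014 0.43 0 0 0 0;-0.007 0.014 0.48 0 0 0 0;-0.007 0.014 0.505 0 0 0 0;-0.007 0.014 0.52 0 0 0 0;-0.007 0.014 0.52 0 0 0 0;-0.007 0.014 0.52 0 0 0 0")

```text
time_s: 41.7
tool_pos: [457.8, 236.5, 114.6]
tool_rot: [0.655, 0.755, 0.007, 0.002]
wrist_force: [-7.7, 7.3, 34.6]
finger_gap: 7.8
grip_force: 95.8
```

Emit:
apply_moves(deltas="0 0 0 0 0 0 0.1;0 0 0 0 0 0 0.4;0 0 0 0 0 0 0.4;0 0 0 0 0 0 0.4;0 0 -0.1 0 0 0 0.4;0 0 -0.25 0 0 0 0.4;0 0 -0.4 0 0 0 0.4;0 0 -0.5 0 0 0 0.4;0 0 -0.5 0 0 0 0.4")

```text
time_s: 42.6
tool_pos: [455.9, 234.0, 235.6]
tool_rot: [0.656, 0.755, 0.003, 0.001]
wrist_force: [0.9, 0.5, -0.4]
finger_gap: 33.9
grip_force: 0.0
```

```bash
python3 - <<'E'
from h import *
s=r.observe();M=R.from_quat(s['tool_rot']).as_matrix();print(s['tool_pos'],s['finger_gap'],s['wrist_force'])
w=r.snapshot('wrist');p=r.snapshot('top')
for t in('rack','dish','forceps','carrier'):print(t,[(d['p'],tob(onz(w,d['centre'],45,s))) for d in r.mark_of(t,w)])
for q,ss in((w,s),(p,None)):print('btn',[(d['p'],onz(q,d['centre'],93,ss),d['centre']) for d in r.mark_of('start_top',q)])
for t in('jar','mailer'):print(t,[(round(d['p'],2),d['centre']) for d in r.mark_of(t,p)])
print(delta([488,121,150]))
E
```

```text
[455.8743765  233.97188965 235.56700972] 33.93503115255816 [ 0.91689109  0.54800879 -0.44187137]
rack [(0.62, array([-1. , 51.4]))]
dish [(0.91, array([ 37. , -64.6]))]
forceps [(0.59, array([  8.3, 109.3])), (0.58, array([ -25.5, -219. ]))]
carrier [(0.57, array([-41.1, -58.5]))]
btn [(0.67, array([490.81915258, 112.85336003,  93.        ]), [291.6, 307.2])]
btn [(0.65, array([479.59255459, 126.17431029,  93.        ]), [213.3, 218.4])]
jar []
mailer [(0.35, [273.6, 168.5])]
[-0.4652  0.0703  0.325 ]
```

Emit:
apply_moves(deltas="-0.15 0.02 0 0 0 0 0;-0.3 0.05 0 0 0 0 0;-0.4 0.07 0 0 0 0 0;-0.4 0.07 0 0 0 0 0;-0.4 0.07 0 0 0 0 0;-0.4 0.07 0 0 0 0 0", force=30)

```text
time_s: 43.7
tool_pos: [485.6, 138.0, 231.7]
tool_rot: [0.655, 0.755, 0.0, -0.0]
wrist_force: [0.6, -0.2, -0.2]
finger_gap: 0.3
grip_force: 0.0
```

```bash
python3 - <<'E'
from h import *
s=r.observe();M=R.from_quat(s['tool_rot']).as_matrix();print(s['tool_pos'],s['finger_gap'])
w=r.snapshot('wrist');save('w13.png',w['frame'])
print('btn',[(d['p'],onz(w,d['centre'],93,s),d['centre']) for d in r.mark_of('start_top',w)])
for z in(85,93):print(z,proj(w,[488,121,z],s))
for t in('dish','carrier','rack'):print(t,[(d['p'],tob(onz(w,d['centre'],45,s))) for d in r.mark_of(t,w)])
print(M.T[:2,:2].round(3).tolist())
E
```

```text
[485.58991251 138.01676818 231.72800915] 0.2816238941505545
btn [(0.96, array([487.07271562, 116.61880891,  93.        ]), [275.3, 221.3])]
85 [276.82214609 214.72263363]
93 [276.84975595 217.3223874 ]
dish []
carrier [(0.6, array([-39.1, -57.1]))]
rack []
[[-0.141, 0.99], [0.99, 0.141]]
```

View pics/w13.png

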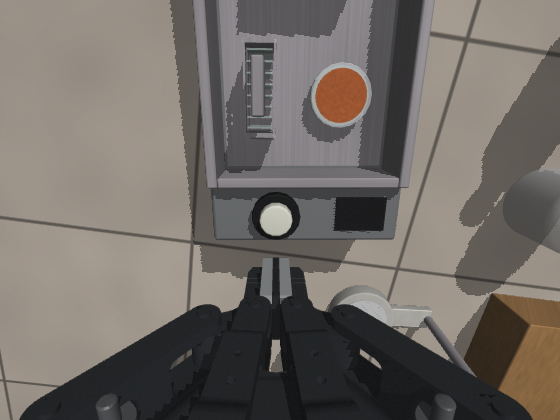

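The button is at (276,218). The carrier stands upright in the basin at (258,90), with the dish at (341,95). I press the button with shut fingers.

Emit:
apply_moves(deltas="-0.076 -0.005 0.1 0 0 0 0;-0.076 -0.005 0.25 0 0 0 0;-0.076 -0.005 0.4 0 0 0 0;-0.076 -0.005 0.48 0 0 0 0;-0.076 -0.005 0.5 0 0 0 0;-0.076 -0.005 0.5 0 0 0 0;-0.076 -0.005 0.5 0 0 0 0")

```text
time_s: 44.65
tool_pos: [488.2, 118.5, 108.4]
tool_rot: [0.655, 0.755, 0.001, 0.001]
wrist_force: [0.9, -0.4, -0.0]
finger_gap: -0.0
grip_force: 0.0
```

Emit:
apply_moves(deltas="0 0 0.01 0 0 0 0;0 0 0.02 0 0 0 0;0 0 0.03 0 0 0 0;0 0 0.04 0 0 0 0;0 0 0.05 0 0 0 0;0 0 0.05 0 0 0 0")

```text
time_s: 45.25
tool_pos: [488.8, 118.5, 100.3]
tool_rot: [0.655, 0.755, 0.002, 0.002]
wrist_force: [-13.9, -2.3, 34.9]
finger_gap: -0.1
grip_force: 17.9
```

Emit:
apply_moves(deltas="0 0 -0.01 0 0 0 0;0 0 -0.01 0 0 0 0;0 0 -0.01 0 0 0 0;0 0 -0.01 0 0 0 0")

```text
time_s: 45.65
tool_pos: [488.6, 118.5, 100.7]
tool_rot: [0.656, 0.755, 0.002, 0.001]
wrist_force: [-7.6, -1.3, 20.8]
finger_gap: -0.2
grip_force: 10.8
```

```bash
python3 - <<'E'
from h import *
s=r.observe();print(s['tool_pos'],s['wrist_force'])
w=r.snapshot('wrist')
print('btn',[(d['p'],onz(w,d['centre'],99,s)) for d in r.mark_of('start_top',w)])
a=cv2.resize(w['frame'][150:400,150:400],(500,500));save('w14.png',a)
E
```

```text
[488.60217527 118.51675487 100.65610972] [-7.61593301 -1.31499611 20.77097232]
btn [(0.61, array([485.56051322, 121.75617045,  99.        ]))]
```

View pics/w14.png

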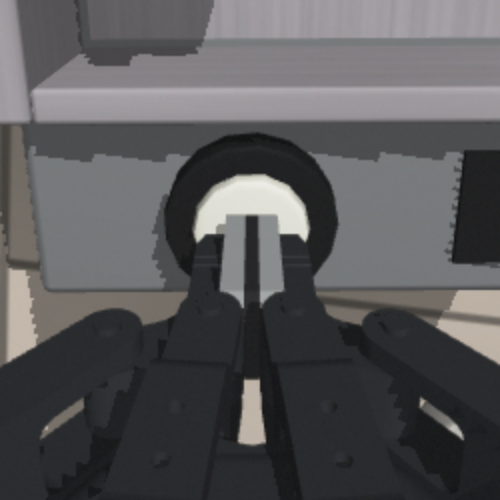

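The fingers rest on the white button at (252,215). I ease up in small steps to see whether the force follows the button spring, which would show the button was fully down.

Emit:
apply_moves(deltas="0 0 -0.01 0 0 0 0;0 0 -0.01 0 0 0 0;0 0 -0.01 0 0 0 0")

```text
time_s: 46.05
tool_pos: [488.4, 118.5, 100.9]
tool_rot: [0.656, 0.755, 0.001, 0.001]
wrist_force: [0.3, 1.4, 8.6]
finger_gap: -0.3
grip_force: 4.5
```

Emit:
apply_moves(deltas="0 0 -0.006 0 0 0 0;0 0 -0.006 0 0 0 0;0 0 -0.006 0 0 0 0")

```text
time_s: 46.35
tool_pos: [487.6, 118.3, 101.0]
tool_rot: [0.656, 0.755, 0.0, 0.0]
wrist_force: [3.3, 1.1, 5.0]
finger_gap: 0.0
grip_force: 2.8
```

Emit:
apply_moves(deltas="0 0 -0.006 0 0 0 0;0 0 -0.006 0 0 0 0;0 0 -0.006 0 0 0 0")

```text
time_s: 46.65
tool_pos: [487.3, 118.2, 102.2]
tool_rot: [0.656, 0.755, -0.0, -0.0]
wrist_force: [2.3, -0.4, 3.3]
finger_gap: -0.2
grip_force: 1.6
```

Emit:
apply_moves(deltas="0 0 -0.008 0 0 0 0;0 0 -0.008 0 0 0 0;0 0 -0.008 0 0 0 0")

```text
time_s: 46.95
tool_pos: [487.0, 118.1, 104.0]
tool_rot: [0.656, 0.755, -0.0, -0.0]
wrist_force: [1.4, 0.6, 2.2]
finger_gap: 0.2
grip_force: 1.2
```

Emit:
apply_moves(deltas="0 0 -0.012 0 0 0 0;0 0 -0.012 0 0 0 0;0 0 -0.012 0 0 0 0")

```text
time_s: 47.25
tool_pos: [486.9, 118.2, 107.0]
tool_rot: [0.656, 0.755, -0.0, -0.0]
wrist_force: [0.0, 0.8, 2.0]
finger_gap: 0.1
grip_force: 0.5
```

The force falls from about 4 N at z = 101 to about zero at 107, so the button was fully down with a 6 mm travel. I retreat and make a last check.

Emit:
apply_moves(deltas="0 0 -0.1 0 0 0 0;0 0 -0.3 0 0 0 0;0 0 -0.5 0 0 0 0;0 0 -0.6 0 0 0 0;-0.3 0 -0.6 0 0 0 0;-0.4 0 -0.6 0 0 0 0;-0.4 0 -0.6 0 0 0 0;-0.4 0 -0.6 0 0 0 0")

```text
time_s: 48.05
tool_pos: [501.1, 18.3, 256.7]
tool_rot: [0.656, 0.754, -0.0, -0.001]
wrist_force: [0.7, 0.6, 0.2]
finger_gap: 0.2
grip_force: 0.0
```

```bash
python3 - <<'E'
from h import *
p=r.snapshot('top');q=r.snapshot('scene');s=r.observe();print(s['tool_pos'],s['wrist_force'])
for t in('rack','dish','forceps','carrier','jar','mailer'):
  for n,c in(('top',p),('scene',q)):print(t,n,[(round(d['p'],2),tob(onz(c,d['centre'],45))) for d in r.mark_of(t,c)])
E
```

```text
[501.12122026  19.82505365 256.95175504] [-0.23850827 -0.50023495  0.64503246]
rack top [(0.71, array([-8.4, 48.4])), (0.34, array([ 1.3, -1.5]))]
rack scene [(0.66, array([ 9.2, 52.7]))]
dish top [(0.64, array([ 33.8, -67.7]))]
dish scene [(0.82, array([ 45.6, -59.6])), (0.46, array([49.5,  2.4]))]
forceps top [(0.7, array([  1. , 103.7]))]
forceps scene [(0.67, array([ -8.7, 114.2]))]
carrier top [(0.7, array([-41.5, -66. ])), (0.56, array([ -95. , -516.9]))]
carrier scene [(0.94, array([ -25.5, -497. ])), (0.67, array([-49.3, -57.9]))]
jar top []
jar scene []
mailer top []
mailer scene []
```

Everything is in the basin, and only carrier B, the look-alike, is still on the bench.

```bash
python3 -c "
from plant import r
print(r.job_done())"
```

```text
the job is handed in; nothing more can be done
None
```

I held the dish at the viewing mark for over 2 s, put the dish, small carrier, rack and forceps in the basin, pressed start and handed the job in; no jar or mailer was out, and no verdict came back.

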